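# Click out the lead of the woodcarver's marker on the bench stop

### The arm

A 6-joint arm with a two-finger parallel gripper is mounted at the origin on the work surface. World frame = base frame: x ahead of the robot, y to its left, z up, the work surface at z = 0. Lengths are in mm, angles in rad, forces in N, time in s.
With the tool pointing down it reaches from about 350 to 875 mm from the base axis. Payload 4.2 kg.
Tool frame: the origin (TCP) lies on the centre line of the jaws, within the pads' length; the fingertips stand 25 mm ahead of it and the grasp point (between the pads) lies 6 mm ahead of it; z points along the fingers, y is the direction in which the jaws open and shut (so a half turn about z gives the same grasp; the last joint's range is limited). The gripper opens to 85 mm and grips with 20 to 120 N. Pads are 22 mm wide; open, the fingers measure 114 mm over their backs; the gripper's body (76 mm by 85 mm) begins 54 mm behind the grasp point. The pads swing forward as they close: fully open they stand 13 mm farther back than shut.
Start: joints at [-0.902, 0.385, 0.008, 0, -1.194, -0.259], TCP at [249.029, -573.222, 256.312] pointing down, gripper open.
Joint ranges: [-3.14, 3.14], [-1.21, 2.06], [-1.07, 1.41], [-3.16, 2.05], [-2.99, -0.16], [-3.1, 3.1]. Speed limits (rad/s): [2.79, 2.79, 3.14, 3.14, 3.14, 3.14].

### API

Orientations are given as a unit quaternion [x, y, z, w].
In Python, from bench import arm gives the robot as it stands.
- The arm moves only by the tool drive_tool, never from a script. Its argument "plan" is a list of rows, each a list of 2 entries, a list of its own where there are three numbers: the shift along the tool's x, y, z in m, then the turn about the tool's z in degrees. A call has 1 to 12 rows; each row shifts and turns the commanded pose from where the row before left it, along the tool's axes as they then stand; what a row does not reach is not made up. A row lasts 1/8 s, in which the tool goes at most 62.5 mm and 10.7 degrees, less where a joint would pass 70% of its speed; a pose out of reach is approached as far as the arm can. A call with a gripper value outside its range is refused whole. "fingers" is the closure, from -1 (fully open) to 1 (shut), so that 0 is half open, set as the call begins (left out, the last holds). The fingers move at their own pace and stop on an object; the grip force is fixed at half the most. Time passes only in rows, so rows that do not move let the fingers close. It gives the time, the measured TCP pose, the force and the opening at its end, in the units of the state.
- arm.read_state(): the state, without advancing time (a new reading comes with each control period).
- arm.get_image(name): name is "scene" or "top" or "wrist"; returns a dict with "image" (420x560x3 uint8, red, green, blue), "K" (3x3 intrinsics, pixels), "dist" ([k1, k2, p1, p2, k3] as OpenCV has them; the pictures are not rectified), "R" (3x3) and "t" (3): a world point X has camera coordinates R X + t. Camera axes: x right, y down, z forward; pixel columns grow to the right and rows downward; lengths in mm; the calibration is good to about 2 mm. A picture is of the moment at which its call begins. There is no depth.
- arm.job_done(): hands the job in, once; it reports no verdict.
The state is a dict: "clock": time; "joints": joint angles; "joint_vel": joint speeds; "joint_efforts": joint torques, N m; "position": TCP position; "ee_rot": TCP orientation; "contact_force": force on the tool from outside, world axes, zero at the start; "wrist_torque": the same for the moment, N m; "gripper_width": finger opening in mm.
Only numpy, scipy, OpenCV 4.12 (cv2) and the standard library are available. Lean on these libraries where they do the work, as an engineer would, in place of code of your own. Each camera call takes 0.05 s, during which the arm holds its last target.

### The job

Pick up the wooden marker that has a steel push button on its end, and press that button against the side of the fixed dark wooden bench stop until it is fully in, which puts the lead out at the other end. Then lay the marker down in the middle of the shallow plywood tray and let go of it.

Things in the scene. Friction and masses are not known exactly. Their poses are not given: they have to be found in the camera images.
- marker_mid (a point): Centre of the loose marker (50-100 g), lying flat, z up. Wood barrel 110 mm (x) by 24 (y) by 20 high. +x end, towards the robot's left (+y) within 20 deg: round steel button 14 mm across on the axis, its end 69 mm from here when out, 59 when in. -x end: steel cone nose to 85 mm, lead up to 8 mm beyond. In a row, any order, with a like pencil that has no button and a chisel.
- marker_button (a joint): How far the marker's button is pushed in, m: 0 fully out, 0.010 fully in. It moves against about 4 N of friction all the way and stays where it is left (no spring back). It starts 0 to 2 mm in.
- bench_stop: Dark wood block fixed to the bench at the robot's left, 50 mm thick (x), 140 long (y), 60 high. Origin: centre of its underside. Press on its -x face, 25 mm from the origin; it looks to the robot's right (world -y) within 15 degrees, towards the row of tools.
- tray: Shallow open plywood tray fixed on the bench, 130 mm (its x) by 240 mm (its y) outside, 14 mm high, walls and floor 5 mm thick. Origin at the centre of its underside. Its long side lies along the world's y, within about 10 degrees.
Things that resemble listed ones, but are neither listed nor needed, are in the scene too. Leave any green or purple look-alike of the part that bears marker_mid alone.

How it is judged (in metres and radians):
On the way, in this order (a step that is already met when the one before it is completed fails the run):
1. the marker is picked up off the bench, its centre at least 20 mm above the bench (height (world z) of marker_mid above 0.02 m), for 0.1 s.
2. the marker's button is against the bench stop and pushed in at least 7 of its 10 mm (value of joint marker_button above 0.007 m and contact force between marker and bench_stop above 0.5 N), for 0.04 s.
At the end, for the whole second after the job is handed in: The button is at least 7 mm in, and the marker lies at rest in the tray: its centre within 50 mm (across) and 60 mm (along) of the tray's centre and less than 27 mm above the tray's underside (value of joint marker_button above 0.007 m and x of marker_mid in the frame of tray between -0.05 and 0.05 m and y of marker_mid in the frame of tray between -0.06 and 0.06 m and z of marker_mid in the frame of tray below 0.027 m and linear speed of marker below 0.02 m/s); the robot touches nothing.
It also fails if it takes over 48 s, if anything falls off the work surface, if the arm or the gripper's body presses on something with over 40 N, if the wrist force passes 120 N, or if a joint passes its speed limit or range.

## Working session

There is one attempt and no reset: what is moved stays moved. The work goes in short steps, Python scripts to look and compute and a tool call to move; the robot and the scene stay as the last step left them, time stands still between calls to the robot, and variables do not carry over. Pictures are saved under pics/ and viewed, and the job is handed in when it is done.

Besides the shell and the picture viewer there is one more tool, called after "Request:" in YAML: its name, and indented under it one key for each argument. drive_tool: Moves the arm, as the interface text tells. Its arguments: {"type":"object","properties":{"plan":{"type":"array"},"fingers":{"type":"number"}},"required":["plan"]}

```bash
mkdir -p pics; ls
python3 - <<'E'
from bench import arm
import cv2
s=arm.read_state();print(s)
for n in("scene","top","wrist"):
    d=arm.get_image(n);cv2.imwrite(f"pics/{n}0.png",d["image"][:,:,::-1])
    print(n,d["K"],d["dist"],d["R"],d["t"])
E
```

```text
pics
{'clock': 0.0, 'joints': array([-9.02359816e-01,  3.85567227e-01,  6.63753323e-03, -5.06983028e-04,
       -1.19396078e+00, -2.58593080e-01]), 'joint_vel': array([-0.00055274,  0.00016843,  0.00173678, -0.00142127,  0.00019439,
        0.00106528]), 'joint_efforts': array([-1.97499816e-03, -3.92285478e+01,  1.88401312e+01,  4.18624431e+00,
       -4.63342745e-03, -1.87911502e-05]), 'position': array([ 248.85703313, -572.75799041,  255.21845693]), 'ee_rot': array([-2.03398826e-01,  9.79095381e-01,  1.04193089e-03, -2.57393154e-04]), 'contact_force': array([-0.1050008 ,  0.16936993,  0.40481981]), 'wrist_torque': array([ 0.04854896, -0.04850355, -0.02865623]), 'gripper_width': 85.71835429211757}
scene [[522.99992207   0.         275.13951769]
 [  0.         522.99992207 206.0076145 ]
 [  0.           0.           1.        ]] [0.05271157 0.         0.         0.         0.        ] [[ 7.20685552e-01  6.93262089e-01 -1.06758403e-04]
 [ 4.94158828e-01 -5.13814330e-01 -7.01285881e-01]
 [-4.86229769e-01  5.05353847e-01 -7.12880145e-01]] [-238.21860475 -241.21520083 2063.81512213]
top [[398.07244971   0.         284.55507961]
 [  0.         398.07244971 204.61693169]
 [  0.           0.           1.        ]] [-0.03656882  0.          0.          0.          0.        ] [[ 0.00952288 -0.99978118  0.01862534]
 [-0.98958075 -0.01209848 -0.14346974]
 [ 0.14366369 -0.01706503 -0.98947942]] [-139.52176536  460.52124998 1352.45642905]
wrist [[311.15405986   0.         280.96514222]
 [  0.         311.15405986 212.11102696]
 [  0.           0.           1.        ]] [0.00556857 0.         0.         0.         0.        ] [[-0.39791567  0.91741887  0.00239524]
 [ 0.86904534  0.37609524  0.32142272]
 [ 0.29397843  0.1299807  -0.94693279]] [623.28502705 -43.40335166 380.67102705]
```

View pics/scene0.png

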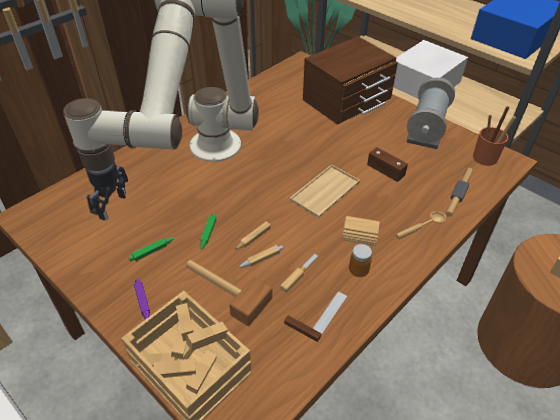

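View pics/top0.png

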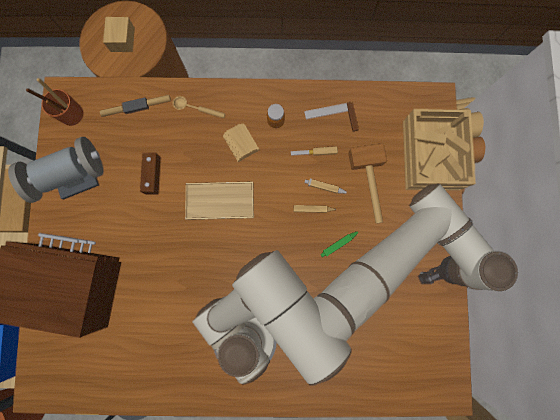

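View pics/wrist0.png

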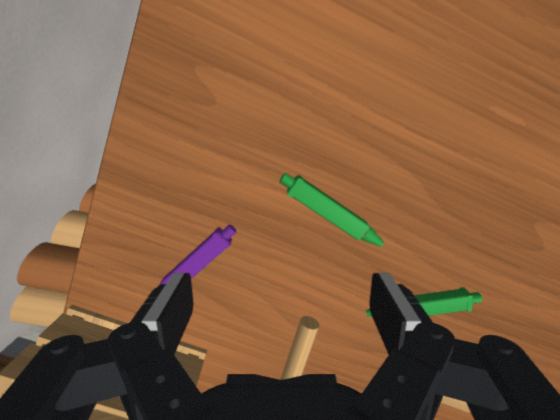

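```bash
cat > h.py <<'E'
import numpy as np,cv2
from bench import arm
def ray(d,uv,z):
    p=cv2.undistortPoints(np.array([[uv]],float),d["K"],d["dist"])[0,0]
    R,t=np.array(d["R"]),np.array(d["t"]); c=-R.T@t; v=R.T@np.array([p[0],p[1],1])
    return c+v*(z-c[2])/v[2]
def proj(d,X):
    rv=cv2.Rodrigues(np.array(d["R"]))[0]
    return cv2.projectPoints(np.array(X,float).reshape(-1,3),rv,np.array(d["t"],float),d["K"],np.array(d["dist"]))[0][:,0]
E
python3 - <<'E'
from h import *
a=cv2.imread("pics/top0.png")
c=cv2.resize(a[140:230,130:230+0],None,fx=6,fy=6,interpolation=cv2.INTER_CUBIC);cv2.imwrite("pics/t1.png",c)
c=cv2.resize(a[140:225,280:365],None,fx=7,fy=7,interpolation=cv2.INTER_CUBIC);cv2.imwrite("pics/t2.png",c)
s=cv2.imread("pics/scene0.png")
c=cv2.resize(s[210:300,225:325],None,fx=6,fy=6,interpolation=cv2.INTER_CUBIC);cv2.imwrite("pics/s2.png",c)
c=cv2.resize(s[140:220,285:415],None,fx=6,fy=6,interpolation=cv2.INTER_CUBIC);cv2.imwrite("pics/s1.png",c)
E
```

```text
(no output)
```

View pics/t1.png

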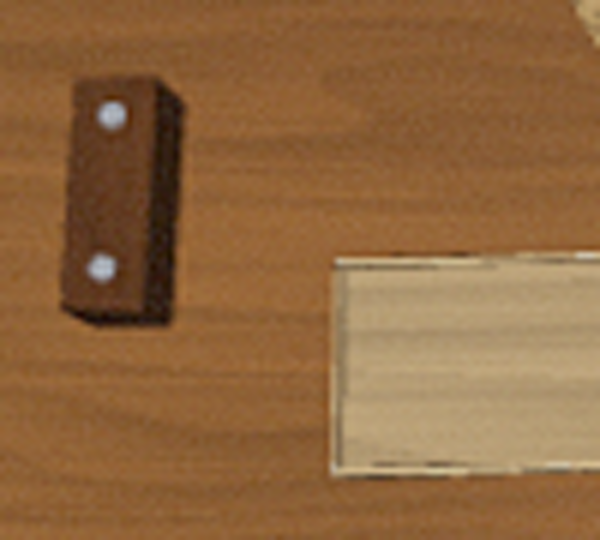

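View pics/t2.png

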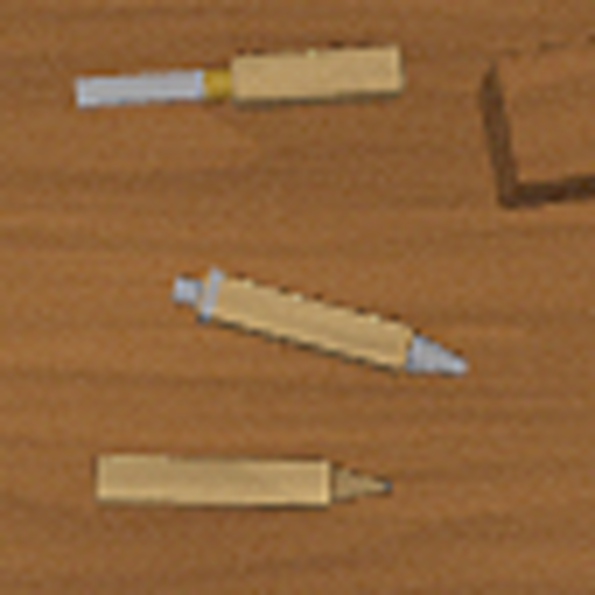

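View pics/s2.png

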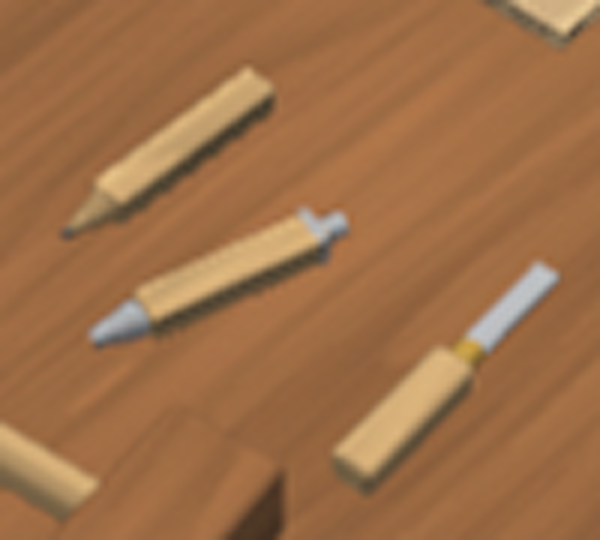

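View pics/s1.png

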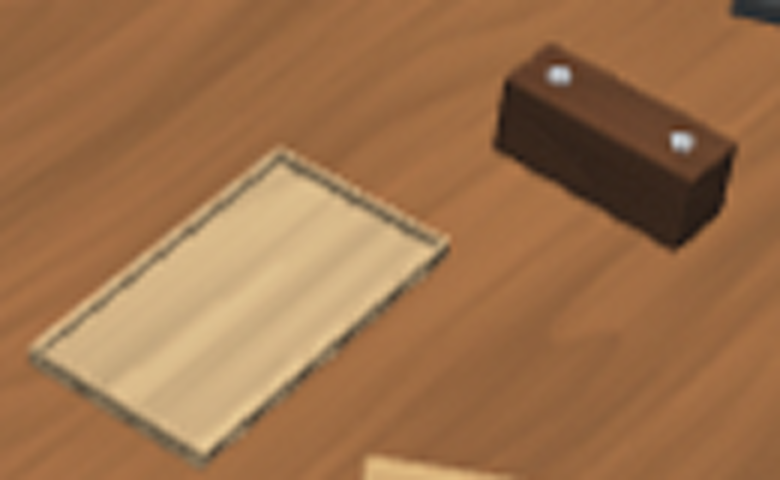

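```bash
cat > fit.py <<'E'
from h import *
from scipy.optimize import least_squares
T=arm.get_image("top");S=arm.get_image("scene")
def px(pts,f,u0,v0): return [((x+.5)/f-.5+u0,(y+.5)/f-.5+v0) for x,y in pts]
def fit(name,obs,x0):
    # obs: list (cam, modelpts, pixels)
    def res(p,full=False):
        c,s=np.cos(p[2]),np.sin(p[2]);r=[]
        for cam,m,q in obs:
            m=np.array(m,float);W=np.c_[c*m[:,0]-s*m[:,1]+p[0],s*m[:,0]+c*m[:,1]+p[1],m[:,2]]
            r.append(proj(cam,W)-np.array(q))
        return r if full else np.concatenate(r).ravel()
    for sub in (None,0,1):
        o=obs
        if sub is not None: obs=[o[sub]]
        k=least_squares(res,x0); print(name,sub,k.x[:2].round(1),np.degrees(k.x[2]).round(2),np.abs(k.fun).max().round(2))
        obs=o
st=lambda x,y,z:(x,y,z)
# stop: local -x faces world -y ; local x ~ world +y, so yaw~90: local y -> world -x
# top view image: up=+x world, left=+y
fit("stop",[(T,[(25,-70,60),(-25,-70,60),(-25,70,60),(25,70,60),(-25,-70,0),(-25,70,0)],px([(77,78),(155,78),(140,310),(62,305),(183,102),(170,325)],6,130,140)),
 (S,[(25,70,60),(25,-70,60),(-25,-70,60),(-25,70,60),(-25,70,0),(-25,-70,0)],px([(550,43),(737,148),(690,182),(508,78),(497,148),(675,250)],6,285,140))],[520,330,1.57])
fit("tray",[(T,[(65,120,14),(-65,120,14),(65,-120,14),(-65,-120,14)],px([(333,260),(333,475)],6,130,140)+[(253,181.5),(253,217)]),
 (S,[(-65,120,14),(65,120,14),(65,-120,14),(-65,-120,14)],px([(282,148),(448,238),(205,455),(32,350)],6,285,140))],[450,150,0])
# marker
fit("marker",[(T,[(55,-12,20),(55,12,0),(-55,-12,20),(-55,12,0),(-85,0,10)],px([(217,270),(203,320),(414,330),(405,370),(467,367)],7,280,140)),
 (S,[(-85,0,10),(55,12,20),(55,-12,20),(55,-12,0)],px([(92,338),(302,208),(326,240),(324,262)],6,225,210))],[500,-200,1.3])
E
python3 fit.py
```

```text
stop None [570.7 342.1] 89.43 1.62
stop 0 [568.4 341.1] 89.91 1.08
stop 1 [573.3 342.6] 88.55 1.17
tray None [481.4  98.1] 2.25 1.17
tray 0 [479.   96.9] 2.03 0.4
tray 1 [484.1  98.8] 2.47 0.54
marker None [ 536.3 -273.5] 75.07 1.49
marker 0 [ 535.8 -274.5] 75.09 1.1
marker 1 [ 536.6 -272.5] 75.18 1.14
```

```bash
cat > mv.py <<'E'
from h import *
from scipy.spatial.transform import Rotation as Ro
def plan(target,yaw=None):
    s=arm.read_state();R=Ro.from_quat(s["ee_rot"]).as_matrix();d=np.array(target)-s["position"]
    y=np.degrees(np.arctan2(R[1,1],R[0,1]))
    print("t",round(s["clock"],2),"pos",s["position"].round(1),"jawyaw",y.round(2),"tilt",np.degrees(np.arccos(-R[2,2])).round(2),"tool shift",(R.T@d).round(1),"n",np.linalg.norm(d)/62.5,"turn",None if yaw is None else round(-(yaw-y),1),"F",s["contact_force"].round(2),"w",round(s["gripper_width"],1))
E
python3 -c "
from mv import *
plan([536,-273,200],165)"
```

```text
t 0.25 pos [ 248.9 -573.   255.8] jawyaw 113.47 tilt 0.06 tool shift [-382.8  160.8   55.9] n 6.703803510408176 turn -51.5 F [-0.02 -0.12  1.32] w 85.7
```

Request:
drive_tool:
  plan:
    - [[-0.048,0.02,0.006],0]
    - [[-0.048,0.02,0.006],0]
    - [[-0.048,0.02,0.006],0]
    - [[-0.048,0.02,0.006],0]
    - [[-0.048,0.02,0.006],0]
    - [[-0.048,0.02,0.006],0]
    - [[-0.048,0.02,0.006],0]
    - [[-0.048,0.02,0.006],0]

```text
clock: 1.25
position: [538.5, -272.1, 208.2]
ee_rot: [-0.204, 0.979, -0.0, 0.0]
contact_force: [0.3, 0.1, 0.5]
gripper_width: 85.5
```

Request:
drive_tool:
  plan:
    - [[0,0,0],-10.3]
    - [[0,0,0],-10.3]
    - [[0,0,0],-10.3]
    - [[0,0,0],-10.3]
    - [[0,0,0],-10.3]
    - [[0,0,0],0]

```text
clock: 2.0
position: [537.4, -273.4, 208.2]
ee_rot: [-0.608, 0.794, 0.0, -0.0]
contact_force: [-0.2, -0.4, -0.2]
gripper_width: 85.7
```

Run:
```python
from mv import *
plan([536,-273,100],165)
d=arm.get_image("wrist");cv2.imwrite("pics/w1.png",d["image"][:,:,::-1]);np.save("w1.npy",d,allow_pickle=True)
```

```text
t 2.0 pos [ 537.4 -273.4  208.2] jawyaw 164.86 tilt 0.02 tool shift [-1.000e-01  1.400e+00  1.082e+02] n 1.7312213394237959 turn -0.1 F [-0.17 -0.39 -0.19] w 85.7
```

View pics/w1.png

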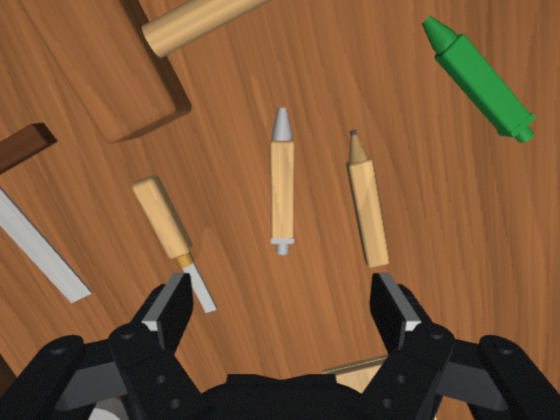

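Run:
```python
from mv import *
d=np.load("w1.npy",allow_pickle=True).item()
im=cv2.imread("pics/w1.png");cv2.imwrite("pics/w1c.png",cv2.resize(im[95:265,230:400],None,fx=3.5,fy=3.5,interpolation=cv2.INTER_CUBIC))
for uv in [(283,109),(283,254),(271.5,141),(293.5,141),(271.5,238),(293.5,238)]: print(uv,ray(d,uv,10).round(1),ray(d,uv,20).round(1))
a=ray(d,(283,109),10);b=ray(d,(283,254),10);print(np.linalg.norm(b-a),np.degrees(np.arctan2(*(b-a)[1::-1])),a+(b-a)/np.linalg.norm(b-a)*85)
for y in (75,):
  c,s=np.cos(np.radians(y)),np.sin(np.radians(y));print(proj(d,[[536.3+c*l,-273.5+s*l,10] for l in(-85,69)]))
```

```text
(283, 109) [ 515.3 -349.4   10. ] [ 515.3 -349.5   20. ]
(283, 254) [ 555.4 -200.2   10. ] [ 554.2 -205.    20. ]
(271.5, 141) [ 534.1 -323.2   10. ] [ 533.6 -324.2   20. ]
(293.5, 141) [ 513.  -317.5   10. ] [ 513.1 -318.6   20. ]
(271.5, 238) [ 562.6 -222.3   10. ] [ 561.1 -226.4   20. ]
(293.5, 238) [ 539.1 -216.    10. ] [ 538.4 -220.3   20. ]
154.53832224969153 74.95712655271879 [ 537.33669453 -267.31026813   10.        ]
[[282.3006055  102.1119112 ]
 [282.50380995 248.50723058]]
```

View pics/w1c.png

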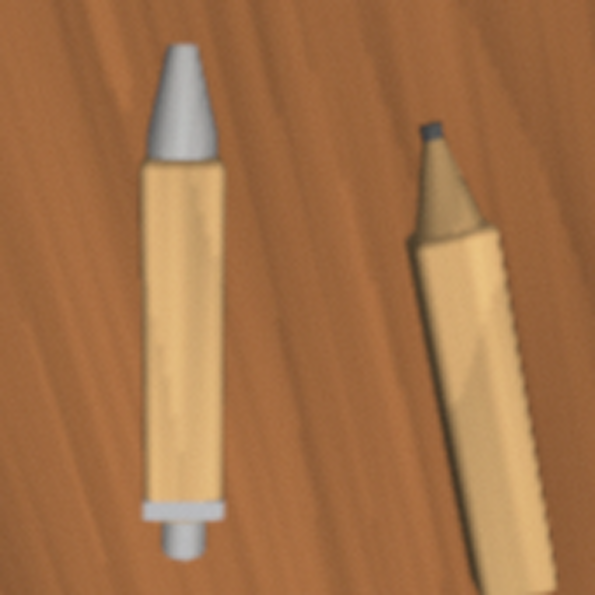

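```bash
python3 -c "
from mv import *
plan([536.7,-270.5,27],165)"
```

```text
t 2.05 pos [ 537.4 -273.5  208.2] jawyaw 164.8 tilt 0.01 tool shift [ -2.6   1.5 181.2] n 2.8996955209546145 turn -0.2 F [0.68 0.26 0.02] w 85.6
```

Request:
drive_tool:
  plan:
    - [[-0.003,0.001,0.03],0]
    - [[0,0,0.04],0]
    - [[0,0,0.04],0]
    - [[0,0,0.03],0]
    - [[0,0,0.02],0]
    - [[0,0,0.01],0]
    - [[0,0,0.005],0]
    - [[0,0,0.004],0]
    - [[0,0,0],0]
  fingers: -0.3

```text
clock: 3.18
position: [537.5, -270.4, 29.7]
ee_rot: [-0.609, 0.794, -0.0, 0.0]
contact_force: [0.7, -0.6, 0.4]
gripper_width: 55.4
```

Run:
```python
from mv import *
plan([536.7,-270.5,27],165)
d=arm.get_image("wrist");cv2.imwrite("pics/w2.png",d["image"][:,:,::-1])
```

```text
t 3.17 pos [ 537.5 -270.4   29.7] jawyaw 164.97 tilt 0.04 tool shift [0.4 0.8 2.7] n 0.04557402770688466 turn -0.0 F [ 0.72 -0.55  0.4 ] w 55.4
```

View pics/w2.png

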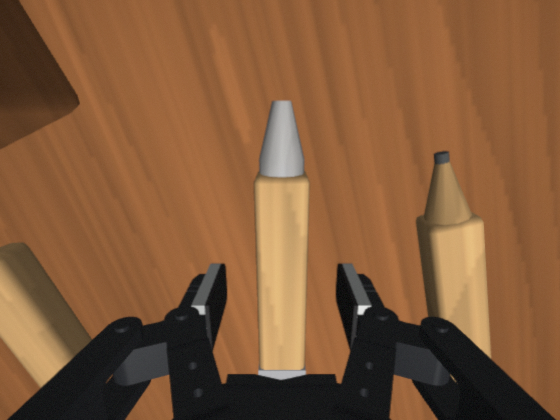

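Request:
drive_tool:
  plan:
    - [[0,0,0.002],0]
    - [[0,0,0],0]

```text
clock: 3.48
position: [537.3, -270.3, 27.4]
ee_rot: [-0.609, 0.793, -0.0, 0.0]
contact_force: [0.4, 0.2, 0.2]
gripper_width: 55.5
```

Request:
drive_tool:
  plan:
    - [[0,0,0],0]
    - [[0,0,0],0]
    - [[0,0,0],0]
    - [[0,0,0],0]
    - [[0,0,0],0]
    - [[0,0,0],0]
    - [[0,0,0],0]
  fingers: 1

```text
clock: 4.35
position: [537.6, -270.4, 27.6]
ee_rot: [-0.609, 0.793, -0.0, 0.0]
contact_force: [1.1, 0.9, 4.5]
gripper_width: 22.4
```

Request:
drive_tool:
  plan:
    - [[0,0,-0.01],0]
    - [[0,0,-0.02],0]
    - [[0,0,-0.03],0]
    - [[0,0,-0.03],0]
    - [[0,0,-0.03],0]
    - [[0,0,0],0]
    - [[0,0,0],0]

```text
clock: 5.22
position: [536.4, -270.0, 146.4]
ee_rot: [-0.608, 0.794, 0.001, -0.0]
contact_force: [-0.0, 0.2, -1.5]
gripper_width: 22.6
```

Run:
```python
from mv import *
plan([570.7,200,150],179.5)
d=arm.get_image("wrist");cv2.imwrite("pics/w3.png",d["image"][:,:,::-1]);np.save("w3.npy",d,allow_pickle=True)
```

```text
t 5.22 pos [ 536.4 -270.   146.4] jawyaw 164.95 tilt 0.12 tool shift [-462.8   88.9   -3.2] n 7.5400354789078845 turn -14.6 F [-0.03  0.23 -1.49] w 22.6
```

View pics/w3.png

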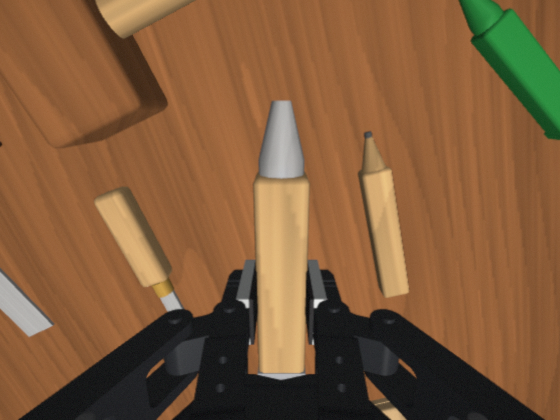

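Request:
drive_tool:
  plan:
    - [[-0.03,0.006,0],0]
    - [[-0.057,0.011,0],0]
    - [[-0.057,0.011,0],0]
    - [[-0.057,0.011,0],0]
    - [[-0.057,0.011,0],0]
    - [[-0.057,0.011,0],0]
    - [[-0.057,0.011,0],0]
    - [[-0.057,0.011,0],0]
    - [[-0.034,0.006,0],0]
    - [[0,0,0],-7.3]
    - [[0,0,0],-7.3]
    - [[0,0,0],0]

```text
clock: 6.78
position: [570.6, 199.7, 145.8]
ee_rot: [-0.704, 0.71, 0.0, -0.001]
contact_force: [-0.3, 0.1, -0.8]
gripper_width: 22.9
```

Run:
```python
from mv import *
plan([570.7,220,53],179.5)
for n in ("top","scene"):
  d=arm.get_image(n);cv2.imwrite(f"pics/{n}4.png",d["image"][:,:,::-1])
```

```text
t 6.78 pos [570.6 199.7 145.8] jawyaw 179.5 tilt 0.17 tool shift [-20.4  -0.1  92.7] n 1.5191283922837864 turn 0.0 F [-0.28  0.12 -0.81] w 22.9
```

View pics/scene4.png

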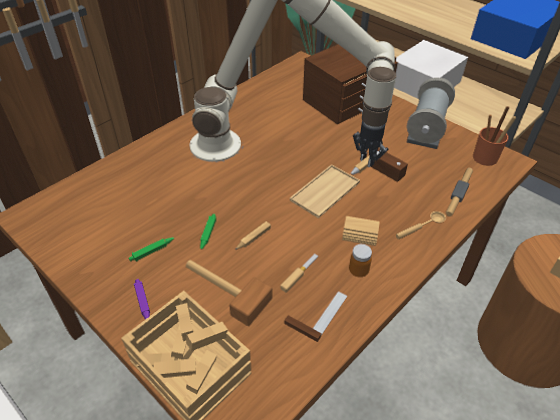

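View pics/top4.png

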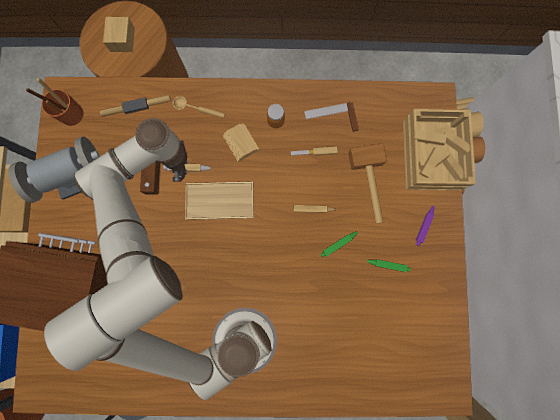

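Request:
drive_tool:
  plan:
    - [[0,0,0.03],0]
    - [[0,0,0.03],0]
    - [[0,0,0.02],0]
    - [[0,0,0.012],0]
    - [[-0.015,0,0],0]
    - [[-0.015,0,0],0]
    - [[-0.005,0,0],0]
    - [[0,0,0],0]

```text
clock: 7.88
position: [571.7, 235.9, 55.9]
ee_rot: [-0.705, 0.709, -0.0, 0.001]
contact_force: [-0.5, -0.0, -0.8]
gripper_width: 22.4
```

Request:
drive_tool:
  plan:
    - [[-0.003,0,0],0]
    - [[-0.003,0,0],0]
    - [[0,0,0],0]

```text
clock: 8.25
position: [571.7, 241.0, 55.4]
ee_rot: [-0.704, 0.71, -0.0, 0.0]
contact_force: [0.8, -0.3, 0.4]
gripper_width: 22.4
```

Request:
drive_tool:
  plan:
    - [[-0.003,0,0],0]
    - [[-0.003,0,0],0]
    - [[0,0,0],0]

```text
clock: 8.62
position: [571.7, 247.2, 55.3]
ee_rot: [-0.705, 0.71, -0.0, 0.0]
contact_force: [-0.4, 0.2, 0.2]
gripper_width: 23.1
```

Request:
drive_tool:
  plan:
    - [[-0.002,0,0],0]
    - [[-0.002,0,0],0]
    - [[0,0,0],0]

```text
clock: 9.0
position: [571.5, 250.2, 55.2]
ee_rot: [-0.704, 0.71, -0.0, -0.001]
contact_force: [0.1, -5.5, 0.1]
gripper_width: 22.5
```

Request:
drive_tool:
  plan:
    - [[-0.002,0,0],0]
    - [[0,0,0],0]

```text
clock: 9.25
position: [571.6, 252.7, 55.2]
ee_rot: [-0.704, 0.71, 0.0, -0.0]
contact_force: [0.6, -3.7, -0.6]
gripper_width: 22.7
```

Request:
drive_tool:
  plan:
    - [[-0.002,0,0],0]
    - [[0,0,0],0]

```text
clock: 9.5
position: [571.6, 255.0, 55.2]
ee_rot: [-0.705, 0.71, 0.0, -0.0]
contact_force: [0.7, -3.7, -0.7]
gripper_width: 22.5
```

Request:
drive_tool:
  plan:
    - [[-0.002,0,0],0]
    - [[0,0,0],0]

```text
clock: 9.75
position: [571.7, 257.1, 55.2]
ee_rot: [-0.705, 0.71, 0.0, -0.0]
contact_force: [0.7, -2.9, -0.7]
gripper_width: 22.3
```

Request:
drive_tool:
  plan:
    - [[-0.002,0,0],0]
    - [[0,0,0],0]

```text
clock: 10.0
position: [571.6, 258.6, 55.2]
ee_rot: [-0.705, 0.71, -0.0, -0.001]
contact_force: [0.6, -4.8, -0.5]
gripper_width: 22.8
```

Request:
drive_tool:
  plan:
    - [[-0.0015,0,0],0]
    - [[0,0,0],0]

```text
clock: 10.25
position: [571.5, 258.7, 55.1]
ee_rot: [-0.704, 0.71, -0.0, -0.002]
contact_force: [0.9, -8.4, 0.1]
gripper_width: 22.3
```

Request:
drive_tool:
  plan:
    - [[-0.0015,0,0],0]
    - [[0,0,0],0]

```text
clock: 10.5
position: [571.3, 258.8, 55.1]
ee_rot: [-0.704, 0.71, -0.001, -0.003]
contact_force: [2.7, -12.7, 1.0]
gripper_width: 22.5
```

Run:
```python
from mv import *
plan([570.7,220,53],179.5)
d=arm.get_image("scene");cv2.imwrite("pics/s5.png",cv2.resize(d["image"][120:220,310:430,::-1],None,fx=6,fy=6,interpolation=cv2.INTER_CUBIC))
d=arm.get_image("wrist");cv2.imwrite("pics/w5.png",d["image"][:,:,::-1])
```

```text
t 10.5 pos [571.3 258.8  55.1] jawyaw 179.51 tilt 0.33 tool shift [38.8  0.3  2.3] n 0.6225027302225478 turn 0.0 F [  2.71 -12.66   0.98] w 22.5
```

View pics/s5.png

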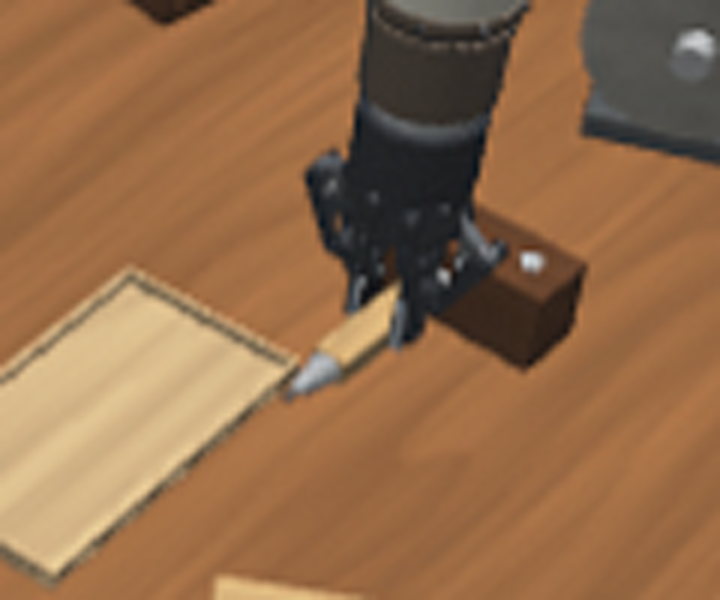

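View pics/w5.png

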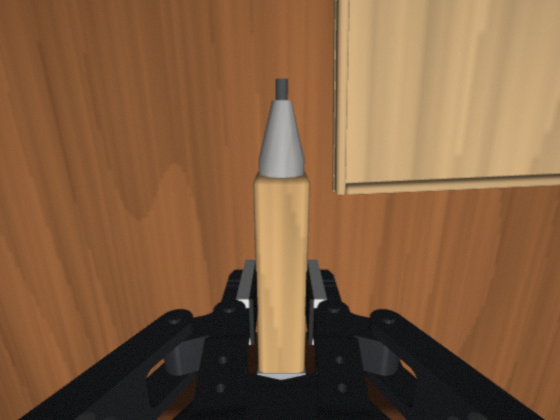

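Request:
drive_tool:
  plan:
    - [[0.01,0,0],0]
    - [[0.02,0,0],0]
    - [[0.01,0,-0.02],0]
    - [[0,0,-0.02],0]
    - [[0,0,0],0]

```text
clock: 11.22
position: [573.1, 222.7, 98.6]
ee_rot: [-0.705, 0.71, -0.001, 0.003]
contact_force: [-0.6, -0.8, -0.9]
gripper_width: 22.6
```

Run:
```python
from mv import *
plan([481.4,98.1,90],182.2)
```

```text
t 11.22 pos [573.1 222.7  98.6] jawyaw 179.59 tilt 0.39 tool shift [125.3  90.9   7.6] n 2.478879413196073 turn -2.6 F [-0.56 -0.75 -0.92] w 22.6
```

Request:
drive_tool:
  plan:
    - [[0.02,0.015,0],0]
    - [[0.03,0.022,0],0]
    - [[0.035,0.025,0],0]
    - [[0.025,0.018,0],0]
    - [[0.015,0.011,0],-2.6]
    - [[0,0,0],0]
    - [[0,0,0],0]

```text
clock: 12.1
position: [480.4, 98.3, 95.6]
ee_rot: [0.72, -0.694, 0.0, -0.001]
contact_force: [0.0, -0.2, -0.2]
gripper_width: 22.5
```

Run:
```python
from mv import *
plan([481.4,98.1,33],182.2)
d=arm.get_image("wrist");cv2.imwrite("pics/w6.png",d["image"][:,:,::-1])
```

```text
t 12.1 pos [480.4  98.3  95.6] jawyaw -177.82 tilt 0.08 tool shift [ 0.2 -0.9 62.6] n 1.0010713689355735 turn -360.0 F [ 0.01 -0.16 -0.22] w 22.5
```

View pics/w6.png

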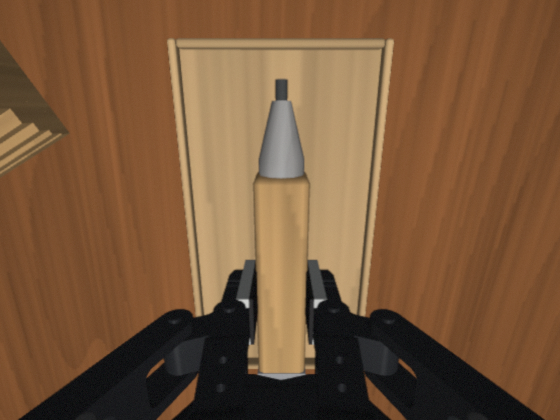

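Marker is centred and aligned over the tray (rim corners at (172,43) and (390,43), marker axis at u≈282). Lower it.

Request:
drive_tool:
  plan:
    - [[0,0,0.02],0]
    - [[0,0,0.02],0]
    - [[0,0,0.012],0]
    - [[0,0,0.006],0]
    - [[0,0,0.003],0]
    - [[0,0,0.001],0]
    - [[0,0,0],0]
    - [[0,0,0],0]

```text
clock: 13.15
position: [479.8, 97.7, 33.7]
ee_rot: [0.72, -0.694, 0.0, -0.0]
contact_force: [0.5, -0.1, 0.4]
gripper_width: 22.8
```

Request:
drive_tool:
  plan:
    - [[0,0,0.001],0]
    - [[0,0,0],0]
    - [[0,0,0],0]

```text
clock: 13.52
position: [479.7, 97.7, 32.6]
ee_rot: [0.72, -0.693, 0.0, -0.0]
contact_force: [-0.8, 0.5, 2.8]
gripper_width: 22.5
```

Request:
drive_tool:
  plan:
    - [[0,0,0],0]
    - [[0,0,0],0]
    - [[0,0,0],0]
    - [[0,0,0],0]
    - [[0,0,0],0]
    - [[0,0,0],0]
  fingers: -0.2

```text
clock: 14.28
position: [479.6, 97.6, 32.3]
ee_rot: [0.72, -0.694, -0.0, 0.0]
contact_force: [0.2, -0.1, 0.8]
gripper_width: 51.5
```

Request:
drive_tool:
  plan:
    - [[0,0,-0.01],0]
    - [[0,0,-0.03],0]
    - [[0,0,-0.04],0]
    - [[0,0,-0.05],0]
    - [[0,0,-0.05],0]
    - [[0,0,0],0]
    - [[0,0,0],0]

```text
clock: 15.15
position: [478.9, 97.4, 212.4]
ee_rot: [0.72, -0.694, -0.0, -0.0]
contact_force: [0.4, 0.1, -0.5]
gripper_width: 51.0
```

Run:
```python
from mv import *
plan([481.4,98.1,33],182.2)
d=arm.get_image("wrist");cv2.imwrite("pics/w7.png",d["image"][:,:,::-1]);np.save("w7.npy",d,allow_pickle=True)
```

```text
t 15.15 pos [478.9  97.4 212.4] jawyaw -177.84 tilt 0.03 tool shift [ -0.5  -2.5 179.4] n 2.870014937289855 turn -360.0 F [ 0.38  0.07 -0.46] w 51.0
```

View pics/w7.png

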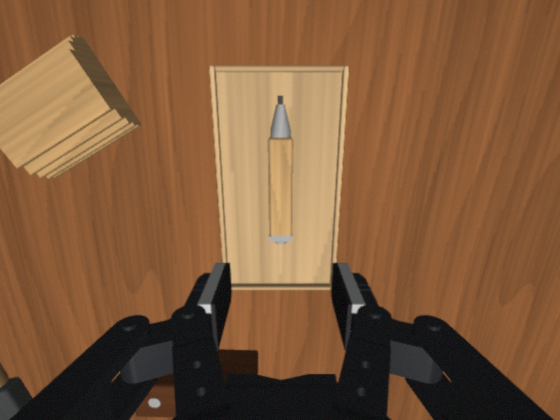

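```bash
python3 -c "
from bench import arm
s=arm.read_state();print(s['contact_force'],abs(s['joint_vel']).max());print(arm.job_done())"
```

```text
[ 0.59442469 -0.09616265 -1.15307183] 0.018850216682099755
the job is handed in; nothing more can be done
None
```

I picked up the marker and pressed its button against the bench stop. I then laid it flat in the middle of the tray, let go, raised the arm clear and handed the job in at about 15 s.

**Checks:**
- **Button:** the force stayed around 3–5 N for about 9 mm of travel. The arm then stopped advancing and the force rose to 12.7 N, so the button is fully in. The wrist image showed the lead out and no slip in the grip.
- **Placement:** the last image, taken with the arm about 180 mm above the release point, shows the marker flat and central in the tray. The lead is still out and only a short stub of button shows.

**Disagreements:** before the pick, the wrist camera put the marker's centre about 5 mm farther along its axis than the top and scene cameras. I took a value in between, and the point where the button met the stop was within 1–2 mm of what that predicted. The top and scene cameras also differed by about 5 mm in x on both the tray and the stop. No check failed, and the hand-in gave no verdict.

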